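Lock the dimmer's lid and press its knob onto the D-shaft

TASK

Finish putting the desk lamp's dimmer box back together: first turn the turnbutton a quarter turn to its stop so that it lies across the edge of the lid and keeps it in its rebate. Then take the loose knob from the coaster, turn it so that the flat in its hole matches the flat of the D-shaped shaft, push it fully home and press the sprung shaft well down; finish while still holding the knob pressed in, without letting go. Leave the stapler, the bowl and the marker where they are.

Things in the scene. Friction and masses are not known exactly. Their poses are not given: they have to be found in the camera images.
- dimmer: White plastic dimmer box, fixed to the desk, 120 (x) x 220 (y) x 50 mm high. Origin: centre of its underside. On its flat top, in its own axes: shaft at y +65 mm, turnbutton pivot at y -20 mm, rebate for the lid centred at y -70 mm (all at x 0).
- lid: Loose grey lid, 76 (x) x 64 (y) x 6 mm, lying flush in its rebate (1 mm of play each side) in the top of the dimmer box. Origin: centre of its underside, 44 mm above the desk. Its edge facing the turnbutton is 18 mm from the pivot. It starts in place and must stay there.
- lid_seat (a point): Centre of the floor of the lid's rebate (fixed in the dimmer box, same axes as the box); the lid's origin lies here when the lid is in place.
- turnbutton (a joint): Angle of the turnbutton in rad, growing counter-clockwise seen from above. 0: bar along the box's x axis, clear of the lid; starts between -0.35 and 0.35; 1.571 (stop): bar along the box's y axis, one end lying 12 mm over the lid. The other stop is at -0.5. Stays where it is left; turning takes about 0.04 N m.
- turnbutton_top (a point): Centre of the top of the aluminium turnbutton, on its vertical pivot axis, 26 mm above the box's top. Bar along this point's x axis, 12 mm wide: upright grip 44 mm long with plain parallel sides up to the top, on a foot 60 mm long, 2 to 7 mm above the box's top. The point turns with the bar.
- shaft_top (a point): Centre of the top end of the vertical steel D-shaft, 30 mm above the box's top (80 mm above the desk) when not pressed. 20 mm diameter, flat 3.5 mm from the axis on this point's +x side; the top 3 mm taper by 2.5 mm all round. It cannot rotate, its heading differs each run; it can be pressed straight down and the point moves with it.
- shaft (a joint): How far the shaft is pressed down, in m: 0 at rest, 0.006 at the stop. A spring holds it up: it starts to yield at 3 N, takes 7.5 N for 3 mm and 12 N for the full 6 mm; it comes back when released.
- knob: Loose white 12-sided knob, about 60 g, 32 mm high, 48 mm across, mouth down on the coaster. Origin: centre of its underside. D-hole from below: 20 mm deep, 21.8 mm diameter, flat 4.3 mm from the axis on the +x side. Its top 12 mm form a teardrop whose 10 mm wide nose points along +x, to 42 mm from the axis; sides 45 degrees or more from it are free to grip. Home: origin 20 mm below the shaft's top.
- knob_nose (a point): Tip of the knob's nose, 42 mm from the knob's axis along its +x, 26 mm above its underside; same axes as the knob.
- coaster: Wooden coaster fixed to the desk, 100 x 100 x 8 mm, with the knob on it. Origin: centre of its underside.
- stapler: Steel stapler, 34 x 150 x 52 mm high, bystander. Origin: centre of its underside.
- bowl: White ceramic bowl with paper clips, 116 mm across, 45 mm high, bystander. Origin: centre of its underside.
- marker: Marker with a blue cap lying on the desk, 137 mm long along its y axis, 16 mm thick, bystander. Origin: centre of its underside.
Things that resemble listed ones, but are neither listed nor needed, are in the scene too. There is more than one size of the lid; the one meant has the size given above.

How it is judged:
By the outcome, as a careful person would: the job done as asked, in the order asked, and still so for the second after the job is handed in, while the arm keeps its last pose, push and grip.
It also fails if it takes over 58 s, if anything falls off the work surface, if the arm or the gripper's body presses on something with over 40 N, if the wrist force passes 120 N, or if a joint passes its speed limit or range.

ROBOT

A 6-joint arm with a two-finger parallel gripper is mounted at the origin on the work surface. World frame = base frame: x ahead of the robot, y to its left, z up, the work surface at z = 0. Lengths are in m, angles in rad, forces in N, time in s.
With the tool pointing down it reaches from about 0.425 to 0.925 m from the base axis. Payload 12.5 kg.
Tool frame: the origin (TCP) lies midway between the tips of the shut fingers; the grasp point (between the pads) lies hold_point_z behind it (hold_point_z is the distance from the TCP to the grasp point, in m); z points along the fingers, y is the direction in which the jaws open and shut (so a half turn about z gives the same grasp; the last joint's range is limited). The gripper opens to 85 mm and grips with 20 to 120 N. Pads are 22 mm wide; open, the fingers measure 114 mm over their backs; the gripper's body (76 mm by 85 mm) begins 54 mm behind the grasp point. The pads swing forward as they close: fully open they stand 13 mm farther back than shut.
Start: joints at [1.224, 0.491, 1.559, -0, 1.092, -0.106], TCP at [0.149, 0.607, 0.231] pointing down, gripper open.
Joint ranges: [-3.1, 3.1], [-0.84, 2.19], [0.05, 2.79], [-1.13, 4.28], [0.06, 2.93], [-2.69, 2.69]. Speed limits (rad/s): [2.22, 2.22, 2.79, 3.14, 3.14, 3.14].

INTERFACE

Orientations are given as a rotation vector (axis times angle).
In Python, from rig import * gives the robot as it stands. Calls block until the motion is done:
- goto(position, orientation): joint-space move of the TCP to a pose.
- move_straight(position, velocity=0.15, rotation=None, force_limit=None): straight line of the TCP; rotation=None keeps the orientation; velocity is the mean speed in m/s. With force_limit (N) it stops when the force on the tool has changed by that much, and returns True; else False.
- movej(angles): joint-space move.
- move_gripper(opening, strength=None): finger opening in m; strength is the grip in N (None keeps the last); returns when the fingers have stopped.
- wait(seconds).
- ik(position, orientation): joint angles nearest the present ones, or None.
- get_state(): the state.
- capture(name): name is "scene" or "side" or "wrist"; returns the picture (400x640x3 uint8, blue, green, red); there is no depth.
- calibration(name): a dict with "fx", "fy", "cx", "cy" (pixels), "camera_from_world" (4x4, takes a point from world to camera coordinates); the wrist camera has in their place "mount" (4x4, takes a point from camera to tool coordinates, whose origin is the TCP and whose axes are the flange's). Camera axes: x right, y up, looking along -z (the intrinsics and any distortion apply to the point x, -y, -z); pixel columns grow to the right and rows downward; lengths in m; the calibration is good to about 2 mm. A picture is of the moment at which its call begins: read the wrist's pose just before it. calibration takes no time and is no camera call.
A pose or a line that the arm cannot do raises IKError and nothing moves.
- hand_in(): hands the job in, once; it reports no verdict.
The state is a dict: "time_s": time; "q": joint angles; "qvel": joint speeds; "joint_torque": joint torques, N m; "ee_pos": TCP position; "ee_rot": TCP orientation; "wrist_force": force on the tool from outside, world axes, zero at the start; "moment": the same for the moment, N m; "width": finger opening in m.
Only numpy, scipy, OpenCV 4.12 (cv2) and the standard library are available. Lean on these libraries where they do the work, as an engineer would, in place of code of your own. Each camera call takes 0.05 s, during which the arm holds its last target.

## Working session

There is one attempt and no reset: what is moved stays moved. The work goes in short steps, each a Python script; the robot and the scene stay as the last script left them, time stands still between calls to the robot, and variables do not carry over. Pictures are saved under pics/ and viewed, and the job is handed in when it is done.

```bash
ls; mkdir -p pics; python3 - <<'E'
from rig import *
import cv2
s=get_state(); print(s)
for n in ["scene","side","wrist"]:
    cv2.imwrite(f"pics/{n}0.png",capture(n)); print(n,calibration(n))
E
```

```text
pics
{'time_s': 0.0, 'q': array([ 1.22442551e+00,  4.91577884e-01,  1.55948825e+00, -8.17717806e-06,
        1.09167747e+00, -1.05601688e-01]), 'qvel': array([ 2.59144607e-04,  4.81791635e-04,  6.16168986e-04,  1.16775751e-03,
       -6.61293264e-05, -3.36011802e-04]), 'joint_torque': array([ 2.13476793e-03, -6.18449092e+01, -2.61599618e+01, -2.08932511e-05,
        3.98317861e-03,  6.15722547e-05]), 'ee_pos': array([0.14893053, 0.60675135, 0.23070299]), 'ee_rot': array([-3.77250361e-01, -3.11860667e+00,  1.76434848e-03]), 'wrist_force': array([ 0.06386298,  0.48343232, -0.1362577 ]), 'moment': array([ 0.00823025,  0.02193506, -0.00763763]), 'width': 0.08530204375394468}
scene {'fx': 448.3908913012005, 'fy': 448.3908913012005, 'cx': 317.27330497755185, 'cy': 204.53202228833226, 'camera_from_world': array([[-0.42349405,  0.90580223, -0.01323325,  0.22280854],
       [-0.57511664, -0.25754319,  0.77647431,  0.243635  ],
       [ 0.69992403,  0.33644291,  0.63000994, -1.36158496],
       [ 0.        ,  0.        ,  0.        ,  1.        ]])}
side {'fx': 379.9034486990819, 'fy': 379.9034486990819, 'cx': 317.25118558903193, 'cy': 203.476879006887, 'camera_from_world': array([[ 0.9787504 , -0.20446501, -0.01554723, -0.51814822],
       [ 0.15183639,  0.67168706,  0.72510841, -0.16214567],
       [-0.13781643, -0.71206078,  0.6884592 , -0.90148325],
       [ 0.        ,  0.        ,  0.        ,  1.        ]])}
wrist {'fx': 290.359025902527, 'fy': 290.359025902527, 'cx': 322.05860345612365, 'cy': 197.40697400207242, 'mount': array([[-1.02130871e-03,  9.49299714e-01,  3.14370816e-01,
         8.01594825e-02],
       [ 9.99998335e-01,  1.44502150e-03, -1.11477105e-03,
        -1.85924794e-04],
       [-1.51252442e-03,  3.14369154e-01, -9.49299609e-01,
        -1.43225452e-01],
       [ 0.00000000e+00,  0.00000000e+00,  0.00000000e+00,
         1.00000000e+00]])}
```

View pics/scene0.png

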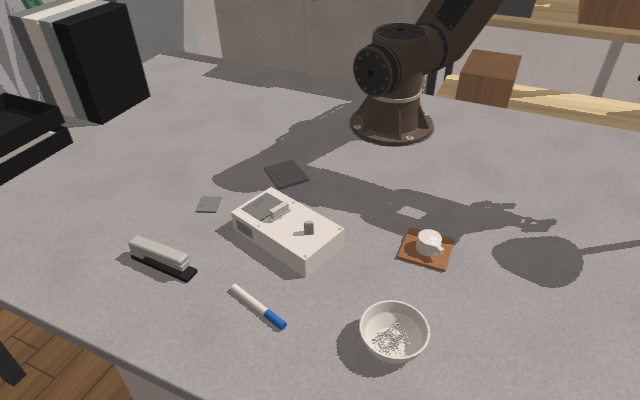

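View pics/side0.png

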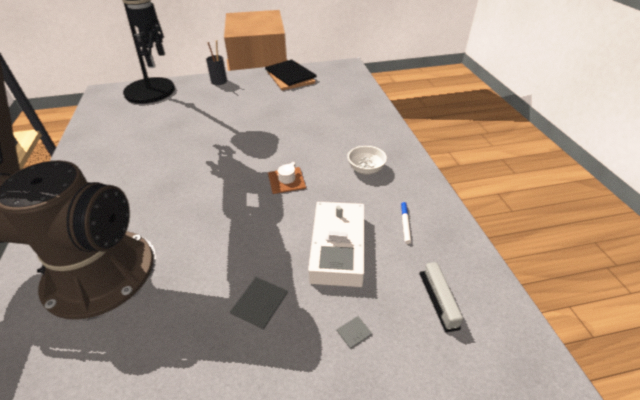

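View pics/wrist0.png

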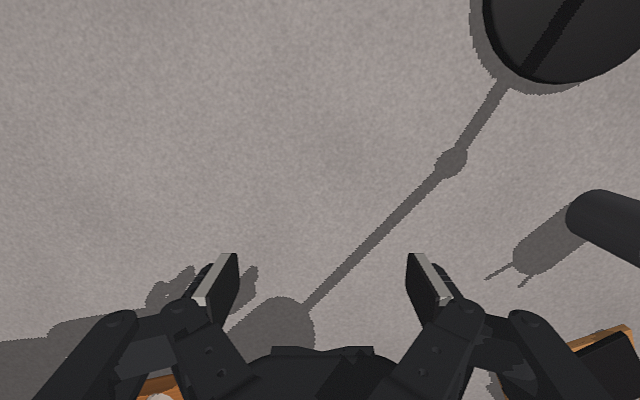

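The scene picture shows the dimmer around (288,228) with the shaft at (309,222) and turnbutton near (279,209). The knob is on the coaster at (430,240), with its nose toward about (440,248). I'll do rough ray casts first, then close-up wrist views.

```bash
cat > h.py <<'E'
from rig import *
import numpy as np, cv2
from scipy.spatial.transform import Rotation as R
def down(yaw):
    # tool z down; tool y (jaw) direction in world at angle yaw+90 => tool x at angle yaw
    c,s=np.cos(yaw),np.sin(yaw)
    M=np.array([[c,s,0],[s,-c,0],[0,0,-1.]])
    return R.from_matrix(M).as_rotvec()
def cam(name,st=None):
    c=calibration(name)
    if name=="wrist":
        T=np.eye(4);T[:3,:3]=R.from_rotvec(st["ee_rot"]).as_matrix();T[:3,3]=st["ee_pos"]
        W=T@c["mount"]
    else: W=np.linalg.inv(c["camera_from_world"])
    return c,W
def ray(px,name,st=None):
    c,W=cam(name,st)
    d=np.array([(px[0]-c["cx"])/c["fx"],-(px[1]-c["cy"])/c["fy"],-1.])
    return W[:3,3],W[:3,:3]@d
def cast(px,z,name,st=None):
    o,d=ray(px,name,st); return o+d*(z-o[2])/d[2]
def proj(P,name,st=None):
    c,W=cam(name,st); p=np.linalg.inv(W)@np.append(P,1)
    return np.array([c["cx"]+c["fx"]*p[0]/-p[2],c["cy"]-c["fy"]*p[1]/-p[2]])
def yawof(st):
    M=R.from_rotvec(st["ee_rot"]).as_matrix(); return np.arctan2(M[1,0],M[0,0])
E
python3 - <<'E'
from h import *
print(calibration("wrist").keys())
for n,px,z in [("box c1",(272,190),.05),("c2",(343,236),.05),("c3",(303,253),.05),("c4",(233,215),.05),("shaft",(309,222),.08),("tb",(279,209),.076),("knob",(430,236),.04)]:
    print(n,cast(px,z,"scene").round(4))
for n,px,z in [("shaft",(339,209),.08),("tb",(338,236),.076),("knob",(286,170),.04),("lid",(337,257),.05)]:
    print(n,cast(px,z,"side").round(4))
im=cv2.imread("pics/scene0.png")
cv2.imwrite("pics/s_a.png",cv2.resize(im[180:280,220:360],None,fx=5,fy=5,interpolation=cv2.INTER_CUBIC))
cv2.imwrite("pics/s_b.png",cv2.resize(im[220:280,390:470],None,fx=8,fy=8,interpolation=cv2.INTER_CUBIC))
print(yawof(get_state()))
E
```

```text
dict_keys(['fx', 'fy', 'cx', 'cy', 'mount'])
box c1 [ 0.4914 -0.1303  0.05  ]
c2 [0.5672 0.0774 0.05  ]
c3 [0.6436 0.0251 0.05  ]
c4 [ 0.6032 -0.163   0.05  ]
shaft [0.5872 0.0115 0.08  ]
tb [ 0.5719 -0.0657  0.076 ]
knob [0.4841 0.2358 0.04  ]
shaft [0.5855 0.0026 0.08  ]
tb [ 0.5627 -0.0788  0.076 ]
knob [0.4858 0.2337 0.04  ]
lid [ 0.5513 -0.1175  0.05  ]
2.900759606145098
```

View pics/s_a.png

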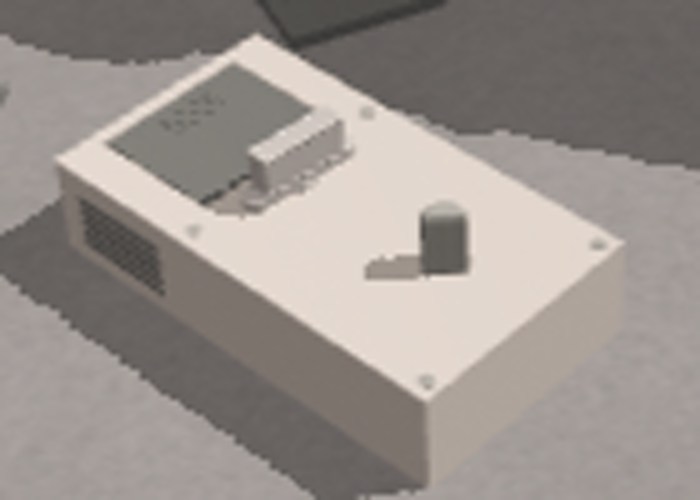

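View pics/s_b.png

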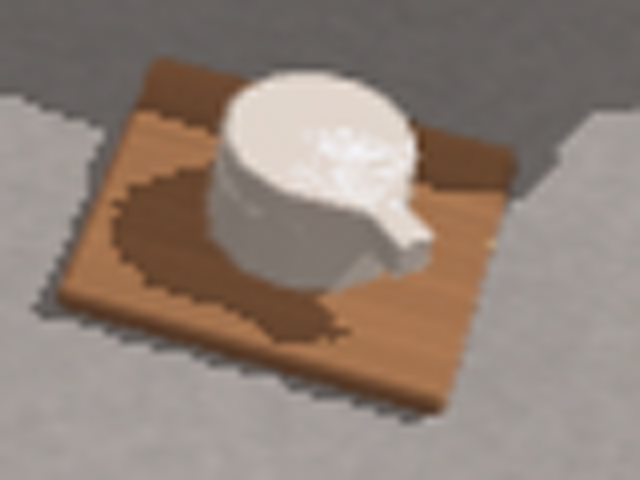

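```bash
python3 - <<'E'
from h import *
goto([0.585,-0.035,0.18],down(-0.35))
st=get_state(); im=capture("wrist"); cv2.imwrite("pics/w1.png",im)
import pickle; pickle.dump(st,open("w1.pkl","wb"))
print(st["time_s"],st["q"].round(3),st["ee_pos"].round(4),yawof(st))
for n,p in [("shaft",[.586,.007,.08]),("tb",[.567,-.072,.076])]: print(n,proj(p,"wrist",st))
E
```

```text
2.8917 [-0.171  0.492  1.714  0.     0.935  1.748] [ 0.5851 -0.0344  0.18  ] -0.34866926566094725
shaft [278.81326972 212.26404481]
tb [368.56982892 201.15479663]
```

View pics/w1.png

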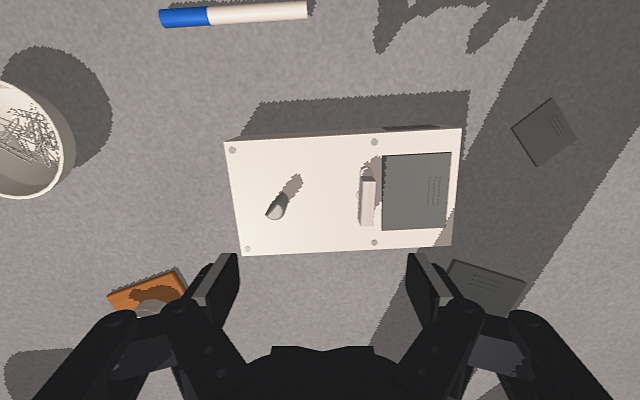

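The wrist view shows the box with corners near (223,142), (462,128), (450,246) and (240,255), the shaft top at about (280,213) and the turnbutton bar at (367,178–226). I'll enlarge it.

```bash
python3 - <<'E'
import cv2
im=cv2.imread("pics/w1.png")
a=cv2.resize(im[155:245,250:320],None,fx=6,fy=6,interpolation=cv2.INTER_CUBIC)
b=cv2.resize(im[155:245,345:405],None,fx=6,fy=6,interpolation=cv2.INTER_CUBIC)
cv2.imwrite("pics/w1c.png",cv2.hconcat([a,b]))
E
```

```text
(no output)
```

View pics/w1c.png

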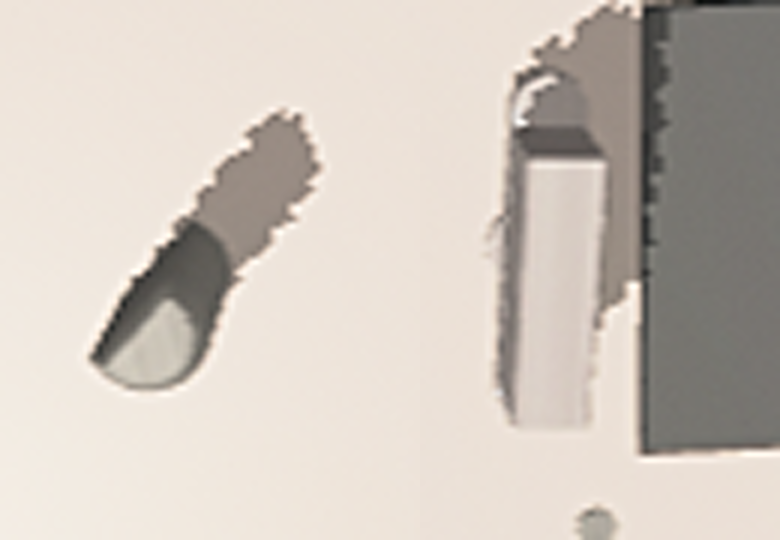

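```bash
python3 - <<'E'
from h import *
import pickle
st=pickle.load(open("w1.pkl","rb"))
c=[cast(p,.076,"wrist",st)[:2] for p in [(362.8,181.3),(376,181.3),(373.3,226.3),(361.2,226.3)]]
c=np.array(c);print(c.round(4))
print("tb",c.mean(0).round(4)); d=(c[2]+c[3]-c[0]-c[1])/2; print("len",np.linalg.norm(d),"yaw",np.degrees(np.arctan2(d[1],d[0])), "w",np.linalg.norm(c[1]-c[0]),np.linalg.norm(c[2]-c[3]))
# box top face via mask
im=cv2.imread("pics/w1.png")
g=cv2.cvtColor(im,cv2.COLOR_BGR2GRAY)
m=((g>200)).astype(np.uint8)*255
m=cv2.morphologyEx(m,cv2.MORPH_CLOSE,np.ones((3,3)))
cs,_=cv2.findContours(m,cv2.RETR_EXTERNAL,cv2.CHAIN_APPROX_NONE)
for k in cs:
    if cv2.contourArea(k)>8000:
        h=cv2.convexHull(k); q=cv2.approxPolyDP(h,6,True)[:,0]; print(q.tolist())
        w=np.array([cast(p,.05,"wrist",st)[:2] for p in q]);print(w.round(4), w.mean(0))
        for i in range(len(w)):
            e=w[(i+1)%len(w)]-w[i]; print(np.linalg.norm(e),np.degrees(np.arctan2(e[1],e[0])))
E
```

```text
[[ 0.5864 -0.0727]
 [ 0.5825 -0.0836]
 [ 0.5419 -0.0688]
 [ 0.5457 -0.0583]]
tb [ 0.5641 -0.0709]
len 0.043178106241936604 yaw 160.25732598928417 w 0.0116225620813976 0.011220000120982496
[[461, 129], [454, 207], [431, 246], [242, 255], [223, 142]]
[[ 0.5951 -0.1735]
 [ 0.5219 -0.1516]
 [ 0.487  -0.1198]
 [ 0.5451  0.0711]
 [ 0.6594  0.0373]] [ 0.5617109  -0.06731071]
0.07648304241095503 163.32280081129073
0.04711559619211592 137.65708070887484
0.19958325720320322 73.07233540074209
0.11911133566583226 -16.46610400374816
0.22042931420408388 -106.94569334002621
```

```bash
python3 - <<'E'
from h import *
p=[.5642,-.0706]; y0=np.radians(-19.7)
move_gripper(0.04,40)
goto([*p,0.11],down(y0))
print(move_straight([*p,0.0605],0.1,force_limit=8))
s=get_state();print(s["time_s"],s["ee_pos"].round(4),s["wrist_force"].round(2))
move_gripper(0.0,40)
s=get_state();print(s["time_s"],s["width"],s["wrist_force"].round(2),s["moment"].round(3))
cv2.imwrite("pics/w2.png",capture("wrist"))
E
```

```text
False
4.5083 [ 0.5647 -0.0705  0.0611] [-0.51  0.36  0.04]
4.8667 0.010995145928610655 [-1.2   0.19  7.14] [ 0.023  0.148 -0.014]
```

View pics/w2.png

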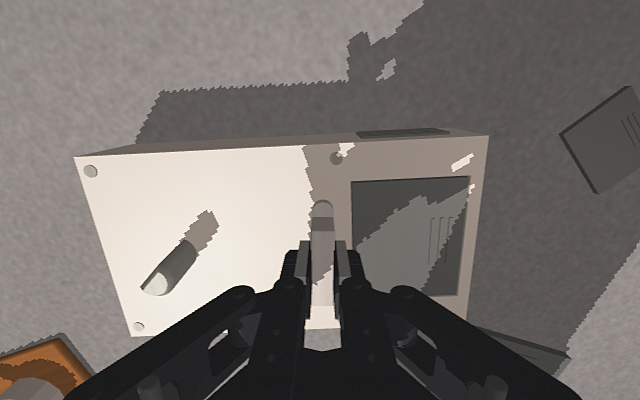

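The bar is gripped between the pads at about (322,260), width 11 mm. The 7 N upward force suggests the tips touch the foot, so I'll lift 1 mm and turn.

```bash
python3 - <<'E'
from h import *
p=[.5642,-.0706,.0617]
for a in [-19.7,10,40,62,73,76]:
    goto(p,down(np.radians(a)))
    s=get_state();print(a,s["time_s"],np.degrees(yawof(s)).round(2),s["ee_pos"].round(4),s["width"].round(4),s["wrist_force"].round(2),s["moment"].round(3))
cv2.imwrite("pics/w3.png",capture("wrist")); cv2.imwrite("pics/side3.png",cv2.resize(capture("side")[190:300,290:390],None,fx=5,fy=5))
E
```

```text
Traceback (most recent call last):
AttributeError: 'float' object has no attribute 'round'
```

```bash
python3 - <<'E'
from h import *
p=[.5642,-.0706,.0617]
for a in [10,40,62,73,76]:
    goto(p,down(np.radians(a)))
    s=get_state();print(a,s["time_s"],np.degrees(yawof(s)).round(2),s["ee_pos"].round(4),round(s["width"],4),s["wrist_force"].round(2),s["moment"].round(3))
cv2.imwrite("pics/w3.png",capture("wrist")); cv2.imwrite("pics/side3.png",cv2.resize(capture("side")[190:300,290:390],None,fx=5,fy=5))
E
```

```text
10 5.725 9.82 [ 0.5645 -0.0705  0.0615] 0.0104 [  5.5    1.53 -10.2 ] [ 0.188 -0.914  0.069]
40 6.2917 39.82 [ 0.5644 -0.0703  0.0615] 0.0109 [ 5.55  2.54 -9.45] [ 0.384 -0.943  0.049]
62 6.75 61.83 [ 0.5643 -0.0703  0.0615] 0.0112 [ 5.18  2.39 -8.81] [ 0.543 -0.799  0.031]
73 7.05 72.85 [ 0.5642 -0.0702  0.0615] 0.0109 [ 4.36  2.82 -9.71] [ 0.549 -0.798  0.054]
76 7.3 75.72 [ 0.5642 -0.0702  0.0615] 0.0109 [ 4.03  4.18 -8.87] [ 0.632 -0.768 -0.671]
```

View pics/w3.png

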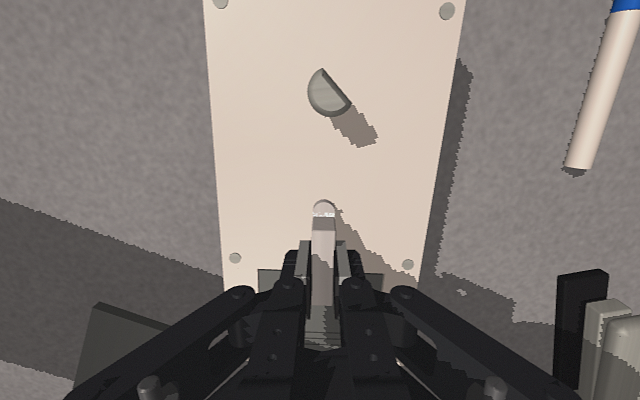

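The turnbutton is at its stop: the moment rose to -0.67 N m at 76°. This view also looks almost straight down on the D-shaft top, at about (328,93). I'll measure the shaft from this pose and then release.

```bash
python3 - <<'E'
from h import *
import pickle
st=get_state(); pickle.dump(st,open("w3.pkl","wb"))
im=cv2.imread("pics/w3.png"); cv2.imwrite("pics/w3c.png",cv2.resize(im[55:130,290:390],None,fx=8,fy=8,interpolation=cv2.INTER_CUBIC))
move_gripper(0.03); move_straight([*st["ee_pos"][:2],0.12],0.15)
st=get_state(); print(st["time_s"])
cv2.imwrite("pics/w4.png",capture("wrist")); pickle.dump(st,open("w4.pkl","wb"))
cv2.imwrite("pics/s4.png",cv2.resize(capture("side")[190:300,290:390],None,fx=5,fy=5))
E
```

```text
8.2667
```

View pics/w3c.png

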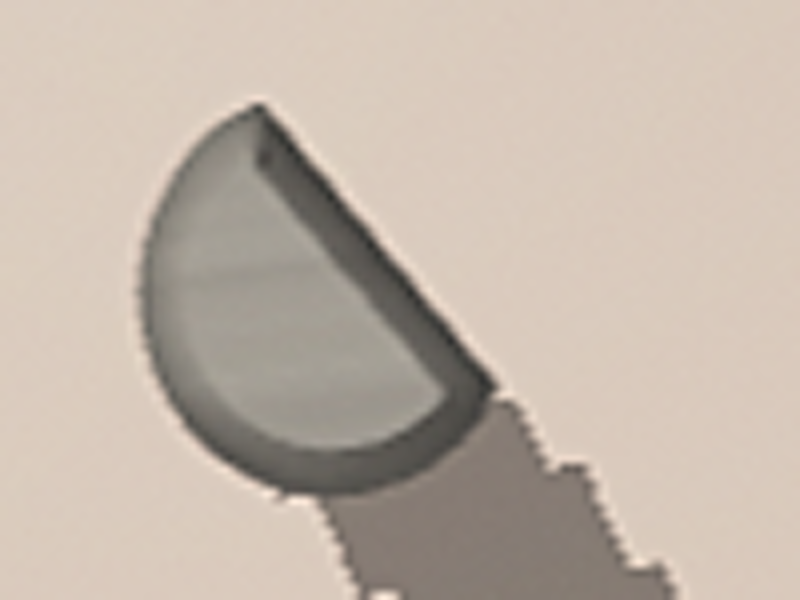

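View pics/w4.png

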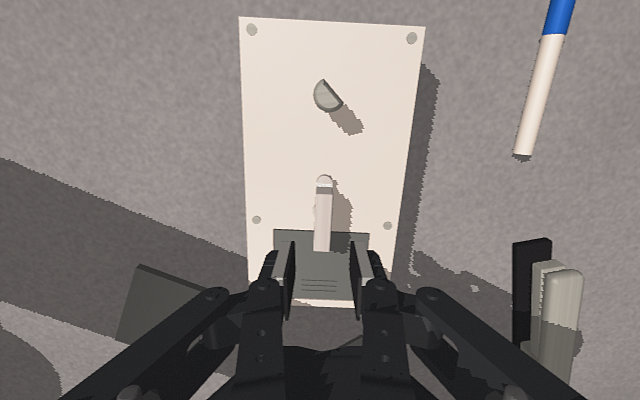

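View pics/s4.png

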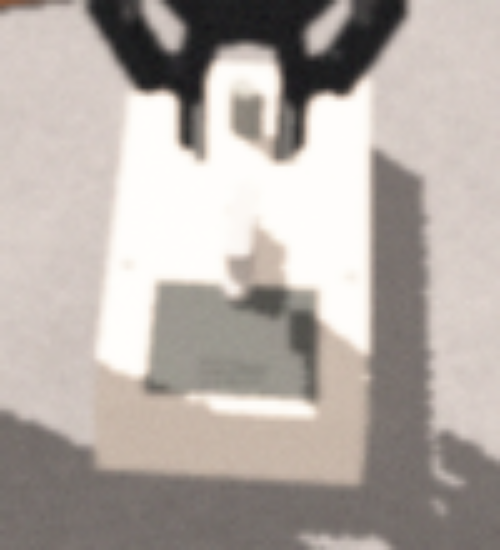

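```bash
python3 - <<'E'
from h import *
import pickle
from scipy.optimize import least_squares
st=pickle.load(open("w3.pkl","rb"))
pts=[(260,102),(200,150),(160,205),(140,290),(155,370),(190,430),(250,480),(340,497),(410,480),(460,440),(495,388)]
f=lambda p:cast(((p[0]+.5)/8-.5+290,(p[1]+.5)/8-.5+55),.077,"wrist",st)[:2]
w=np.array([f(p) for p in pts])
r=least_squares(lambda x:np.hypot(*(w-x[:2]).T)-x[2],[.589,.011,.01]);print(r.x,r.fun.round(4))
d=w[-1]-w[0]; n=np.array([-d[1],d[0]])/np.linalg.norm(d); c=r.x[:2]
off=(w[0]-c)@n; n=n*np.sign(off); print("chord",np.linalg.norm(d),"flatdist",off,"flat yaw deg",np.degrees(np.arctan2(n[1],n[0])))
# box edges from w4/w3 for box yaw
st4=pickle.load(open("w4.pkl","rb"))
q=[(238,17),(425,27),(397,305),(250,300)]
for p in q: print(cast(p,.05,"wrist",st4).round(4))
ids=[cast(p,.076,"wrist",st4).round(4) for p in [(316,194),(333,194)]]; print(ids)
E
```

```text
[0.58918833 0.01052868 0.00985314] [ 0.0002 -0.0001 -0.     -0.     -0.0001 -0.0001  0.0001  0.0001  0.0001
 -0.     -0.0002]
chord 0.018425281539774623 flatdist 0.0035143335265409876 flat yaw deg 27.487018233061075
[0.5443 0.071  0.05  ]
[0.6598 0.0362 0.05  ]
[ 0.6067 -0.1729  0.05  ]
[ 0.4829 -0.1365  0.05  ]
[array([ 0.5657, -0.0486,  0.076 ]), array([ 0.5768, -0.0514,  0.076 ])]
```

```bash
python3 - <<'E'
from h import *
a=cast((442,250),.036,"scene"); k=cast((430,236.5),.04,"scene"); print(a,k,np.degrees(np.arctan2(*(a-k)[1::-1])))
goto([.485,.235,.15],down(np.radians(73)))
st=get_state(); print(st["time_s"],st["q"].round(2)); cv2.imwrite("pics/w5.png",capture("wrist"))
import pickle; pickle.dump(st,open("w5.pkl","wb"))
E
```

```text
[0.50998615 0.26695215 0.036     ] [0.48556511 0.2361547  0.04      ] 51.58710922457869
9.575 [ 0.33  0.47  1.86 -0.    0.81  0.62]
```

View pics/w5.png

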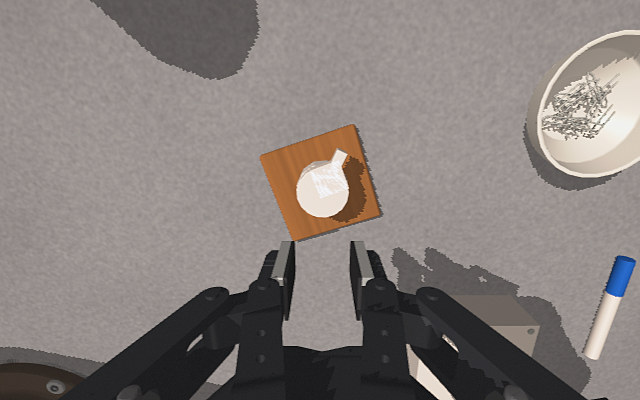

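The knob is at about (323,190), with its nose tip at (342,152). I'll take a closer view from nearly overhead.

```bash
python3 - <<'E'
from h import *
goto([.4665,.175,.08],down(np.radians(73)))
st=get_state(); print(st["time_s"]); im=capture("wrist"); cv2.imwrite("pics/w6.png",im)
import pickle; pickle.dump(st,open("w6.pkl","wb"))
u=proj([.486,.237,.04],"wrist",st).astype(int);print(u)
x0,y0=u[0]-50,max(0,u[1]-70); print(x0,y0)
cv2.imwrite("pics/w6c.png",cv2.resize(im[y0:y0+110,x0:x0+110],None,fx=5,fy=5,interpolation=cv2.INTER_CUBIC))
E
```

```text
10.0917
[320 127]
270 57
```

View pics/w6c.png

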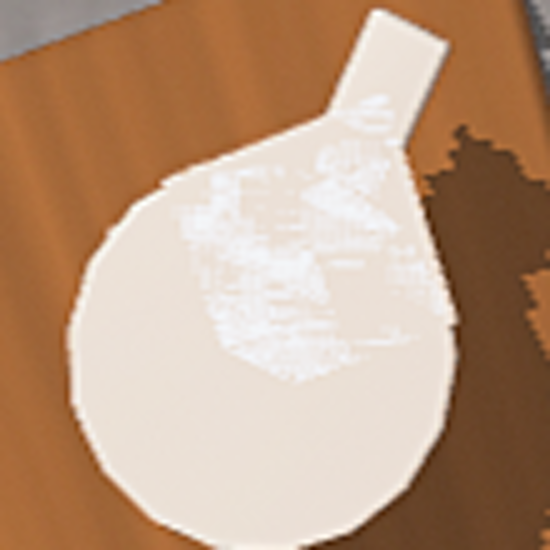

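```bash
python3 - <<'E'
from h import *
import pickle
from scipy.optimize import least_squares
st=pickle.load(open("w6.pkl","rb"))
f=lambda p:cast(((p[0]+.5)/5-.5+270,(p[1]+.5)/5-.5+57),.040,"wrist",st)[:2]
pts=[(70,340),(70,372),(90,265),(105,470),(160,523),(350,535),(408,490),(456,355),(452,320)]
w=np.array([f(p) for p in pts])
r=least_squares(lambda x:np.hypot(*(w-x[:2]).T)-x[2],[.485,.235,.024]);print(r.x,r.fun.round(4))
c=r.x[:2]
a,b=f((375,8)),f((448,45)); m=(a+b)/2
A=lambda v:np.degrees(np.arctan2(v[1],v[0]))
print("tipdist",np.linalg.norm(m-c),"w",np.linalg.norm(a-b),"yaw c->tip",A(m-c),"sides",A(a-f((330,110))),A(b-f((402,148))),"edge normal",A(np.array([-(b-a)[1],(b-a)[0]])))
E
```

```text
[0.48663286 0.23521046 0.02382231] [ 0.      0.      0.0002 -0.0001 -0.0002  0.0001  0.0002 -0.0001 -0.0001]
tipdist 0.04170195008593848 w 0.009358980841788824 yaw c->tip 48.61537411458425 sides 48.05073489821391 48.68618921202694 edge normal 48.2896612525319
```

```bash
python3 - <<'E'
from h import *
k=[.4866,.2352]; o=down(np.radians(48.4))
goto([*k,.09],o)
move_gripper(.072,70)
print(move_straight([*k,.010],0.1,force_limit=8))
s=get_state();print(s["time_s"],s["ee_pos"].round(4),s["wrist_force"].round(2))
move_gripper(0.0,70)
s=get_state();print(s["time_s"],s["width"],s["wrist_force"].round(2),s["moment"].round(3))
cv2.imwrite("pics/w7.png",capture("wrist"))
cv2.imwrite("pics/s7.png",cv2.resize(capture("side")[110:210,230:350],None,fx=5,fy=5,interpolation=cv2.INTER_CUBIC))
E
```

```text
False
12.15 [0.4869 0.2353 0.0104] [-0.07 -0.39  0.67]
12.4917 0.04647672793128173 [-2.07 -0.3   7.88] [-0.098  0.334  0.02 ]
```

View pics/w7.png

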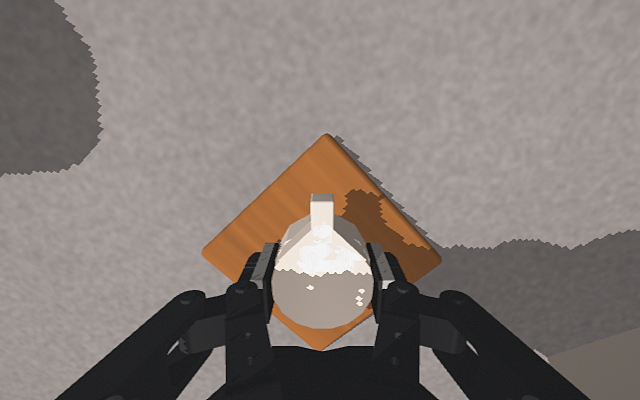

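View pics/s7.png

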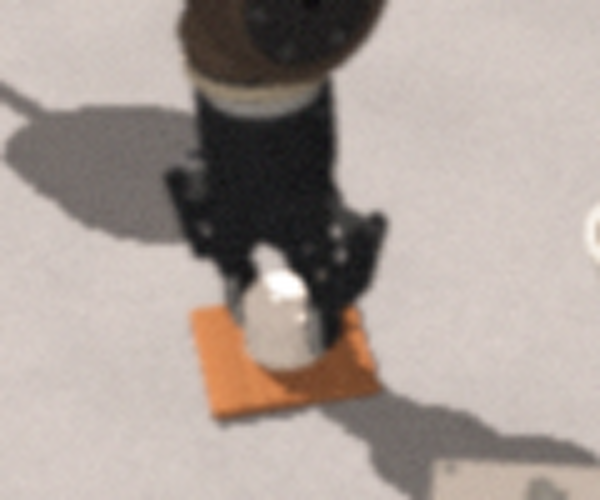

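The knob is gripped and its nose points straight up in the image, with the tip at about (322,195). I'll lift it and measure the in-hand pose.

```bash
python3 - <<'E'
from h import *
import pickle
move_straight([.4868,.2353,.14],0.2)
st=get_state(); print(st["time_s"],st["width"],st["wrist_force"].round(2),st["ee_pos"].round(4)); im=capture("wrist"); pickle.dump(st,open("w8.pkl","wb")); cv2.imwrite("pics/w8.png",im)
cv2.imwrite("pics/w8c.png",cv2.resize(im[180:340,260:385],None,fx=4.5,fy=3.7,interpolation=cv2.INTER_CUBIC))
E
```

```text
13.3917 0.046457276653988105 [ 0.44  0.35 -0.79] [0.4863 0.2351 0.1393]
```

View pics/w8c.png

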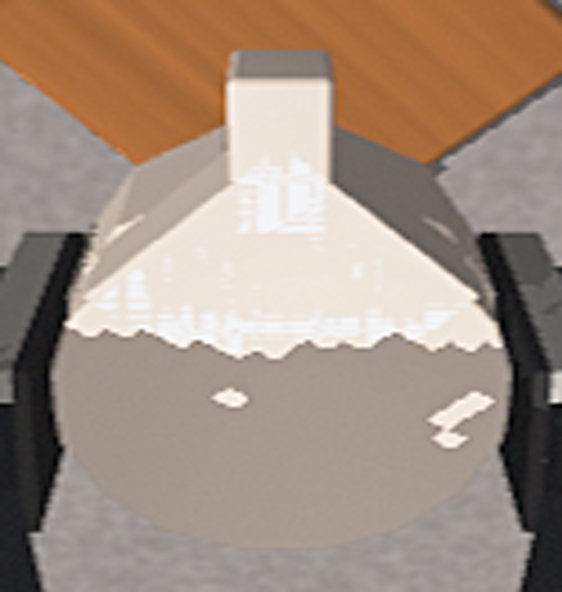

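```bash
python3 - <<'E'
from h import *
import pickle
st=pickle.load(open("w8.pkl","rb"))
M=R.from_rotvec(st["ee_rot"]).as_matrix()
zt=st["ee_pos"][2]+.0296
for p in [(280,78),(228,78),(332,78),(280,182),(52,390),(510,390),(281,548)]:
    q=cast(((p[0]+.5)/4.5-.5+260,(p[1]+.5)/3.7-.5+180),zt,"wrist",st)
    print(p,(M.T@(q-st["ee_pos"])).round(4))
print(np.degrees(yawof(st)))
E
```

```text
(280, 78) [ 0.042   0.0004 -0.0296]
(228, 78) [ 0.042  -0.0044 -0.0296]
(332, 78) [ 0.042   0.0052 -0.0296]
(280, 182) [ 0.0293  0.0004 -0.0296]
(52, 390) [ 0.0012 -0.0228 -0.0296]
(510, 390) [ 0.0012  0.0238 -0.0296]
(281, 548) [-0.0229  0.0005 -0.0296]
48.39779699633139
```

```bash
python3 - <<'E'
from h import *
p=[.5890,.0106]; o=down(np.radians(27.5))
goto([*p,.115],o)
move_straight([*p,.088],0.1)
s=get_state();print(s["time_s"],s["ee_pos"].round(4),s["wrist_force"].round(2),s["q"].round(2))
print(move_straight([*p,.066],0.03,force_limit=5))
s=get_state();print(s["time_s"],s["ee_pos"].round(4),s["wrist_force"].round(2),s["moment"].round(3),s["width"])
cv2.imwrite("pics/w9.png",capture("wrist"))
cv2.imwrite("pics/sc9.png",cv2.resize(capture("scene")[170:280,230:370],None,fx=5,fy=5,interpolation=cv2.INTER_CUBIC))
E
```

```text
14.8333 [0.5889 0.0115 0.088 ] [-0.6   0.57  0.39] [-0.09  0.62  1.78  0.    0.74  1.  ]
False
15.7167 [0.5891 0.0106 0.0661] [0.01 0.06 0.75] [-0.     0.003 -0.03 ] 0.046467804240362974
```

View pics/w9.png

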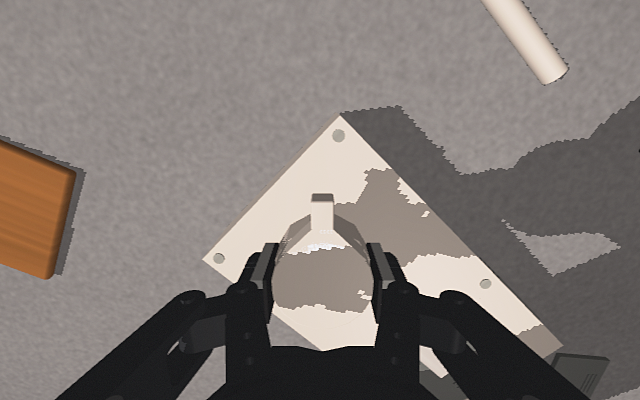

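View pics/sc9.png

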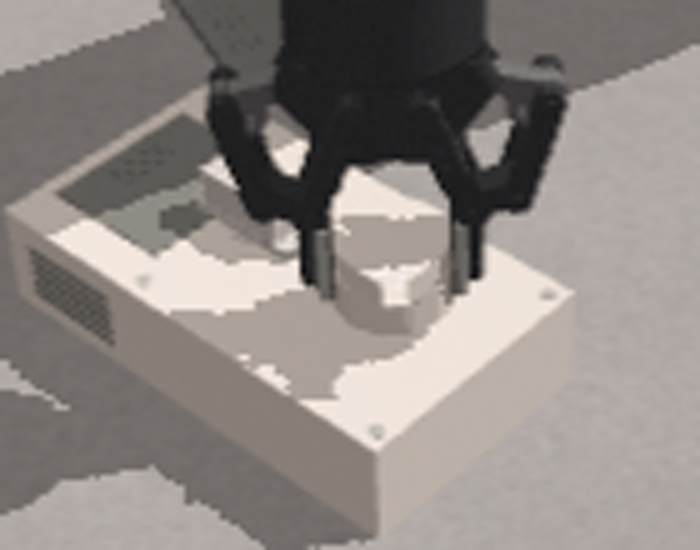

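The knob slid 16 mm onto the shaft with no force, so the flats match. Next I'll press in steps while watching the force.

```bash
python3 - <<'E'
from h import *
p=[.5890,.0106]
for z in [.063,.062,.061,.060,.059,.058]:
    t=move_straight([*p,z],0.015,force_limit=25)
    s=get_state();print(z,t,round(s["time_s"],2),s["ee_pos"].round(4),s["wrist_force"].round(2),s["moment"].round(3),round(s["width"],4))
E
```

```text
0.063 False 16.17 [0.589  0.0106 0.063 ] [ 0.4   1.19 -0.94] [ 0.009 -0.053 -0.013] 0.0462
0.062 False 16.42 [0.589  0.0106 0.0622] [-0.12  0.17  3.01] [-0.011  0.137 -0.059] 0.0466
0.061 False 16.67 [0.5891 0.0106 0.0611] [-0.98 -0.27  5.53] [0.009 0.153 0.019] 0.0466
0.06 False 16.92 [0.5891 0.0106 0.0602] [-1.69  0.73  6.67] [0.028 0.273 0.002] 0.0465
0.059 False 17.17 [0.5891 0.0106 0.0593] [-1.69 -1.31  7.41] [-0.013  0.323  0.015] 0.0463
0.058 False 17.42 [0.5891 0.0106 0.0584] [-2.2  -0.28  8.9 ] [0.059 0.346 0.004] 0.0463
```

```bash
python3 - <<'E'
from h import *
p=[.5890,.0106]
for z in [.057,.0563,.0557]:
    t=move_straight([*p,z],0.015,force_limit=25)
    s=get_state();print(z,t,round(s["time_s"],2),s["ee_pos"].round(4),s["wrist_force"].round(2),s["moment"].round(3),round(s["width"],4))
    if s["wrist_force"][2]>12.5: break
wait(0.7)
s=get_state();print(round(s["time_s"],2),s["ee_pos"].round(4),s["wrist_force"].round(2),s["moment"].round(3),round(s["width"],4))
cv2.imwrite("pics/w10.png",capture("wrist"))
cv2.imwrite("pics/sc10.png",cv2.resize(capture("scene")[170:280,230:370],None,fx=5,fy=5,interpolation=cv2.INTER_CUBIC))
cv2.imwrite("pics/sd10.png",cv2.resize(capture("side")[160:300,280:420],None,fx=4,fy=4,interpolation=cv2.INTER_CUBIC))
E
```

```text
0.057 False 17.67 [0.5891 0.0106 0.0575] [-2.77  0.47 10.4 ] [-0.017  0.432 -0.012] 0.0463
0.0563 False 17.92 [0.5891 0.0106 0.0569] [-2.68 -0.35 10.01] [0.031 0.424 0.014] 0.0464
0.0557 False 18.17 [0.5892 0.0106 0.0568] [-3.96 -1.   16.61] [-0.007  0.69  -0.052] 0.0466
18.87 [0.5892 0.0106 0.0568] [-4.45  0.02 16.95] [-0.032  0.72   0.01 ] 0.0467
```

View pics/w10.png

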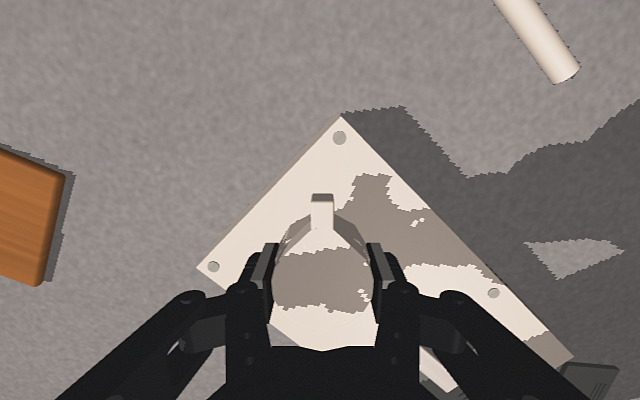

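View pics/sc10.png

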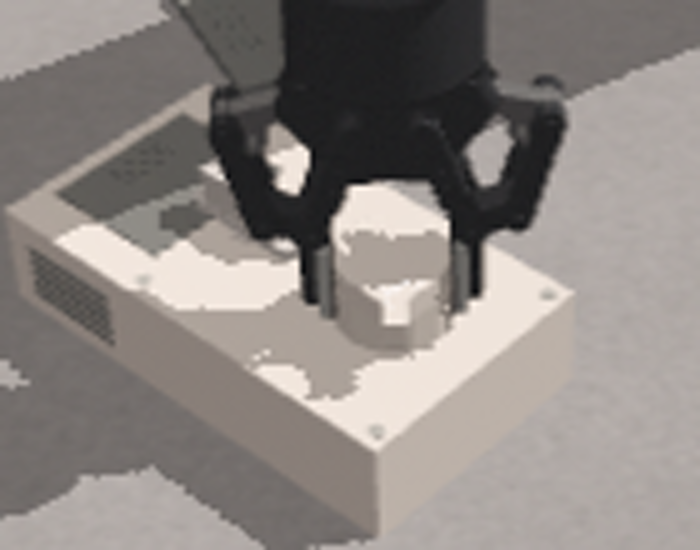

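View pics/sd10.png

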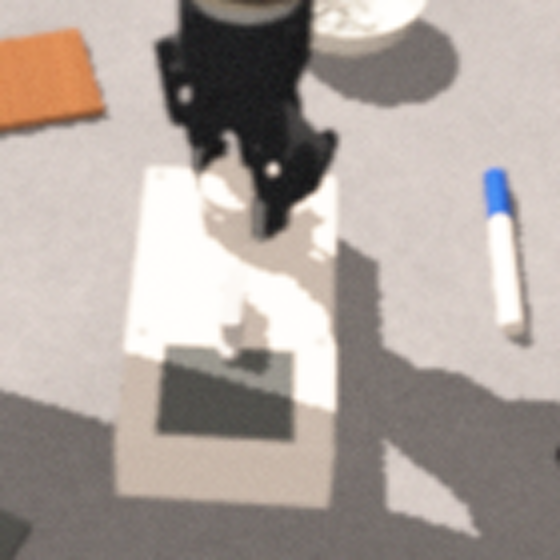

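The shaft is at its stop, with a steady 17 N. The knob's pose in the hand is unchanged, with the nose tip at (322,197). The turnbutton still lies across the lid edge, and the marker and bowl in view are undisturbed. I'm handing in while holding the press.

```bash
python3 - <<'E'
from h import *
print(hand_in())
E
```

```text
the job is handed in; nothing more can be done
None
```

I finished the dimmer box in the order asked and handed it in at about 19 s, with the arm still holding the knob pressed in. The hand-in call reports no verdict.

- **Turnbutton:** I gripped it and turned it counter-clockwise to its stop. The moment jumped to about 0.67 N m at the end. Later pictures show it lying across the lid edge, with the lid in its rebate.
- **Knob:** I took it from the coaster with its nose at 48.4° and turned it to the shaft flat's heading, 27.5°. It slid about 16 mm onto the D-shaft with no noticeable force, and met the spring at the expected home height.
- **Press:** I pushed the shaft down about 6 mm to its stop. The force rose along the spring to 10 N, then to a steady 17 N against the stop. The knob did not shift in the grip.
- **Bystanders:** I did not touch the stapler, bowl or marker. The marker and the part of the bowl in view were undisturbed in the last pictures, but the stapler was out of frame, so I did not check it at the end.

None of the checks failed. Gripping the turnbutton and gripping the knob each gave an upward force of about 7–8 N. It cleared after I lifted away, by 1 mm at the turnbutton and right off the coaster at the knob. While turning the turnbutton, the pads also carried about 10 N in the opposite direction.

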